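Nest the empty parts pots

TASK

Tidy the three empty blue parts pots into one nest: first set the medium pot upright inside the large one, then set the small pot upright inside the medium one. Leave the large pot standing where it is, do not disturb the plain grey tin beside them, and let go of everything.

Things in the scene. Friction and masses are not known exactly. Their poses are not given: they have to be found in the camera images.
- pot_large_mid (a point): The large pot: blue enamelled, round, straight-walled, open at the top, steel rim; outer diameter 90 mm, inner diameter 84 mm, height 46 mm, floor 4 mm thick. Loose, stands upright on the bench. This point is on its axis half-way up, 23 mm above its underside; z points to the mouth.
- pot_medium_mid (a point): The medium pot, the same make: outer diameter 60 mm, inner diameter 54 mm, height 68 mm, floor 4 mm thick, 0.13 kg; stands upright on the bench. This point is on its axis half-way up, 34 mm above its underside; z points to the mouth. Seated in the large pot, its rim stands 26 mm above the large pot's rim, so that it can be held by the rim end from outside; fingers do not fit between the two walls.
- pot_small_mid (a point): The small pot, the same make: outer diameter 34 mm, inner diameter 29 mm, height 90 mm, floor 4 mm thick, 0.09 kg; stands upright on the bench. This point is on its axis half-way up, 45 mm above its underside; z points to the mouth. Seated in the medium pot, its rim stands 26 mm above the medium pot's rim; fingers do not fit between the two walls.
- grey_tin_mid (a point): A plain grey metal tin that is no part of the set: outer diameter 65 mm, height 86 mm, open at the top. This point is on its axis half-way up, 43 mm above its underside.
Mind the look-alikes: they are no part of the job. What is shaped like the part that bears pot_medium_mid but brown, green or purple is not meant.

How it is judged (in metres and radians):
On the way, in this order (a step that is already met when the one before it is completed fails the run):
1. the medium pot stands on the floor of the large pot (horizontal distance between pot_medium_mid and pot_large_mid below 0.018 m and z of pot_medium_mid in the frame of pot_large_mid below 0.02 m and angle between pot_medium_mid's own z axis and vertical below 0.17 rad), for 0.2 s.
2. the small pot stands on the floor of the medium pot (horizontal distance between pot_small_mid and pot_medium_mid below 0.018 m and z of pot_small_mid in the frame of pot_medium_mid below 0.02 m and angle between pot_small_mid's own z axis and vertical below 0.17 rad), for 0.2 s.
At the end, for the whole second after the job is handed in: Medium pot on the floor of the large one, small pot on the floor of the medium one: axes within 18 mm, upright within 10 degrees, each centre at most 20 mm above the centre of the pot round it; the large pot still stands on the bench within 50 mm of its start (all of step 1 and all of step 2 and angle between pot_large_mid's own z axis and vertical below 0.17 rad and height (world z) of pot_large_mid below 0.035 m and distance of pot_large_mid from where it was at the start of the episode below 0.05 m); the robot touches nothing.
It fails at once if the grey tin is moved more than 30 mm or tipped by more than 20 degrees (distance of grey_tin_mid from where it was at the start of the episode above 0.03 m or angle between grey_tin_mid's own z axis and vertical above 0.35 rad).
It also fails if it takes over 56 s, if anything falls off the work surface, if the arm or the gripper's body presses on something with over 40 N, if the wrist force passes 120 N, or if a joint passes its speed limit or range.

ROBOT

A 6-joint arm with a two-finger parallel gripper is mounted at the origin on a cart in front of the work surface, level with it; the furniture and walls round the work are solid. World frame = base frame: x ahead of the robot, y to its left, z up, the work surface at z = 0. Lengths are in m, angles in degrees, forces in N, time in s.
With the tool pointing down it reaches from about 0.4 to 0.825 m from the base axis. Payload 7 kg.
Tool frame: the origin (TCP) lies midway between the tips of the shut fingers; the grasp point (between the pads) lies 19 mm behind it; z points along the fingers, y is the direction in which the jaws open and shut (so a half turn about z gives the same grasp; the last joint's range is limited). The gripper opens to 88 mm and grips with 3 to 60 N. Pads are 19 mm wide; open, the fingers measure 130 mm over their backs; the gripper's body (78 mm by 193 mm) begins 47 mm behind the grasp point.
Start: joints at [85.434, 20.546, 0.682, 0, -70.136, -16.507], TCP at [0.243, 0.63, 0.227] pointing down, gripper open.
Joint ranges: [-176.03, 176.03], [-82.01, 121.73], [-58.28, 71.71], [-173.87, 95.51], [-174.79, -0.11], [-173.66, 173.66]. Speed limits (degrees/s): [136.94, 136.94, 172.46, 180, 180, 180].

INTERFACE

Orientations are given as a 3x3 rotation matrix whose columns are the frame's x, y, z axes.
In Python, from rig import robot gives the robot as it stands. Calls block until the motion is done:
- robot.goto(position, orientation): joint-space move of the TCP to a pose.
- robot.servo_line(position, ori=None, speed=0.15): straight line of the TCP; ori=None keeps the orientation; speed is the mean speed in m/s.
- robot.movej(angles): joint-space move.
- robot.move_gripper(opening): opening from 0.0 (shut) to 1.0 (fully open); the grip force is fixed at half the most; returns when the fingers have stopped.
- robot.dwell(seconds).
- robot.ik(position, orientation): joint angles nearest the present ones, or None.
- robot.grab_frame(name): name is "scene" or "top" or "wrist"; returns (picture, depth): 384x512x3 uint8, red, green, blue; 384x512 float32, m along the optical axis (not along the pixel's ray), 0 where there is no reading.
- robot.camera_info(name): a dict with "vfov" (degrees; the focal length in pixels is half the picture's height over the tangent of half this angle, whatever the lens; pixels are square), "cx", "cy" (the principal point, pixels), "view" (4x4, takes a point from world to camera coordinates); the wrist camera has in their place "T_tool_cam" (4x4, takes a point from camera to tool coordinates, whose origin is the TCP and whose axes are the flange's). Camera axes: x right, y down, z forward; pixel columns grow to the right and rows downward; lengths in m; the calibration is good to about 2 mm. The wrist camera is an equidistant fisheye: a pixel r from the principal point sees the ray r / f radians off the axis. A picture is of the moment at which its call begins: read the wrist's pose just before it. camera_info takes no time and is no camera call.
A pose or a line that the arm cannot do raises robot.Unreachable and nothing moves.
- robot.job_done(): hands the job in, once; it reports no verdict.
Readings, each from a call of its own:
- robot.read_t(): time.
- robot.read_qpos(): joint angles.
- robot.read_qvel(): joint speeds.
- robot.read_effort(): joint torques, N m.
- robot.read_position(): TCP position.
- robot.read_tcp_rot(): TCP orientation.
- robot.read_force(): force on the tool from outside, world axes, zero at the start.
- robot.read_ft_torque(): the same for the moment, N m.
- robot.read_grip_width(): opening from 0.0 (shut) to 1.0 (fully open).
Only numpy, scipy, OpenCV 4.12 (cv2) and the standard library are available. Lean on these libraries where they do the work, as an engineer would, in place of code of your own. Each camera call takes 0.05 s, during which the arm holds its last target.

## Working session

There is one attempt and no reset: what is moved stays moved. The work goes in short steps, each a Python script; the robot and the scene stay as the last script left them, time stands still between calls to the robot, and variables do not carry over. Pictures are saved under pics/ and viewed, and the job is handed in when it is done.

```bash
ls; mkdir -p pics; python3 - <<'E'
from rig import robot
import cv2,numpy as np
for n in("scene","top","wrist"):
    p,d=robot.grab_frame(n); cv2.imwrite(f"pics/{n}0.png",p[:,:,::-1]); np.save(f"{n}0.npy",d); np.save(f"{n}0rgb.npy",p)
    print(n,robot.camera_info(n))
print(robot.read_t(),robot.read_tcp_rot())
E
```

```text
pics
scene {'vfov': 44.59698662384678, 'cx': 261.3529925066308, 'cy': 195.89882083319705, 'view': array([[ 0.87861568, -0.47734528,  0.01326552, -0.34351813],
       [-0.31704319, -0.60388213, -0.73130704,  0.41001363],
       [ 0.35709678,  0.63833208, -0.68191938,  1.12046697],
       [ 0.        ,  0.        ,  0.        ,  1.        ]])}
top {'vfov': 47.37511127086162, 'cx': 249.8173353730416, 'cy': 190.4427106606699, 'view': array([[-0.02637966, -0.9996345 ,  0.00591381,  0.33358868],
       [-0.98515155,  0.02499259, -0.16985818,  0.58934035],
       [ 0.1696483 , -0.0103068 , -0.98545077,  1.36168614],
       [ 0.        ,  0.        ,  0.        ,  1.        ]])}
wrist {'vfov': 65.70646984690485, 'cx': 257.0702888413928, 'cy': 194.5153406227223, 'T_tool_cam': array([[ 2.31779384e-04, -9.52985226e-01, -3.03016674e-01,
         8.32426132e-02],
       [ 9.99999962e-01,  1.75502855e-04,  2.12951144e-04,
        -1.04044632e-03],
       [-1.49759003e-04, -3.03016712e-01,  9.52985231e-01,
        -1.57591809e-01],
       [ 0.00000000e+00,  0.00000000e+00,  0.00000000e+00,
         1.00000000e+00]])}
0.15 [[ 9.33085063e-01 -3.59655597e-01 -3.41068487e-04]
 [-3.59655746e-01 -9.33084361e-01 -1.14891816e-03]
 [ 9.49691748e-05  1.19470561e-03 -9.99999282e-01]]
```

View pics/scene0.png

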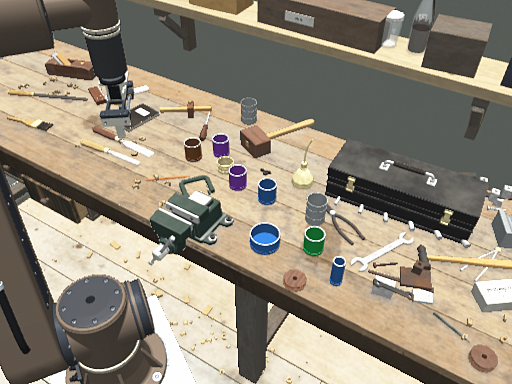

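View pics/top0.png

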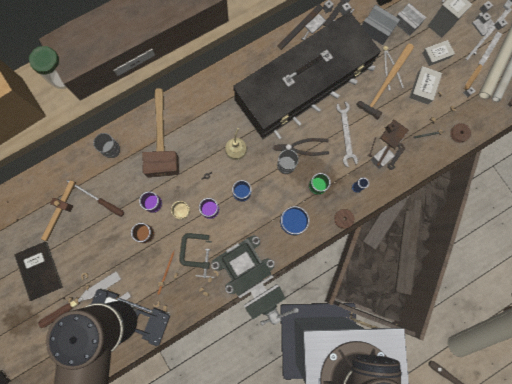

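View pics/wrist0.png

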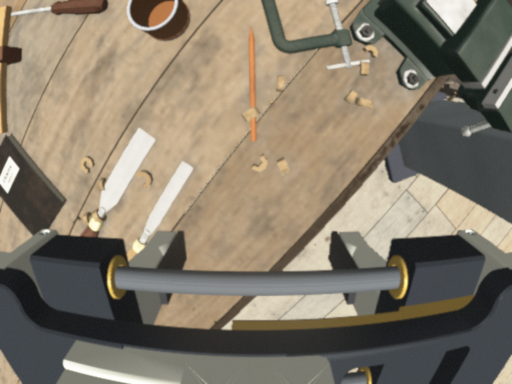

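The scene shows the large blue pot at scene (265,238) and top (295,221), the medium at (267,191) and (242,190), and the small at (338,270) and (361,185). The grey tin is at top (288,161), the green look-alike at (320,183) and purple ones at (209,208). Next I'll measure them.

```bash
cat > h.py <<'E'
import numpy as np,cv2
from scipy.optimize import least_squares
def cloud(robot,n,d):
    c=robot.camera_info(n); f=192/np.tan(np.radians(c['vfov']/2))
    v,u=np.mgrid[:384,:512]
    P=np.stack([(u-c['cx'])/f*d,(v-c['cy'])/f*d,d],-1)
    V=c['view']; return (P-V[:3,3])@V[:3,:3]
def rim(P,x0,y0,R,h,tol=.006):
    m=(np.hypot(P[...,0]-x0,P[...,1]-y0)<R+.02)&(abs(P[...,2]-h)<tol)
    q=P[m]
    r=least_squares(lambda p:np.hypot(q[:,0]-p[0],q[:,1]-p[1])-R,[x0,y0],loss='soft_l1',f_scale=.002)
    return r.x,len(q),np.sqrt(np.mean(r.fun**2)),np.median(q[:,2])
E
python3 - <<'E'
from rig import robot
from h import *
for n,px in (("top",dict(L=(295,221),M=(242,190),S=(361,185),T=(288,161),G=(320,183))),("scene",dict(L=(265,238),M=(267,191),S=(338,270),T=(317,208),G=(314,240)))):
    d=np.load(n+"0.npy");P=cloud(robot,n,d)
    spec=dict(L=(.0435,.046),M=(.0285,.068),S=(.0158,.09),T=(.0315,.086),G=(.0285,.068))
    for k,(u,v) in px.items():
        p=P[v,u];R,h=spec[k]
        a=rim(P,p[0],p[1],R,h)
        a=rim(P,*a[0],R,h)
        print(n,k,p.round(3),a[0].round(4),a[1:])
for n,c in(("top",(300,185,70)),("scene",(300,225,70))):
    p=np.load(n+"0rgb.npy")[c[1]-60:c[1]+60,c[0]-80:c[0]+80,::-1]
    cv2.imwrite(f"pics/{n}c.png",cv2.resize(p,None,fx=5,fy=5,interpolation=2))
E
```

```text
top L [0.499 0.172 0.01 ] [0.4994 0.1785] (102, np.float64(0.001202555596484762), np.float64(0.04621274240371677))
top M [0.608 0.344 0.005] [0.6004 0.3465] (62, np.float64(0.001061339536248039), np.float64(0.06792394656844358))
top S [ 0.612 -0.051  0.017] [ 0.6063 -0.0369] (41, np.float64(0.0012071886274557578), np.float64(0.09010719741830664))
top T [ 0.704  0.186 -0.001] [0.69   0.1958] (60, np.float64(0.0012518481182633816), np.float64(0.08533649579915062))
top G [0.625 0.082 0.001] [0.6165 0.0932] (70, np.float64(0.001258845219261982), np.float64(0.06858386965077157))
scene L [0.508 0.192 0.008] [0.4982 0.178 ] (175, np.float64(0.0017281499174034434), np.float64(0.04612914983443502))
scene M [0.585 0.321 0.063] [0.5985 0.3459] (98, np.float64(0.0019542728394618108), np.float64(0.06804329917966526))
scene S [ 0.598 -0.048  0.069] [ 0.6058 -0.037 ] (74, np.float64(0.0015701445620064465), np.float64(0.09023687125535182))
scene T [0.677 0.174 0.073] [0.6895 0.1954] (96, np.float64(0.0018263714433547674), np.float64(0.08524197329168975))
scene G [0.6   0.072 0.069] [0.6157 0.0929] (124, np.float64(0.001825929140944565), np.float64(0.06767196236106501))
```

View pics/topc.png

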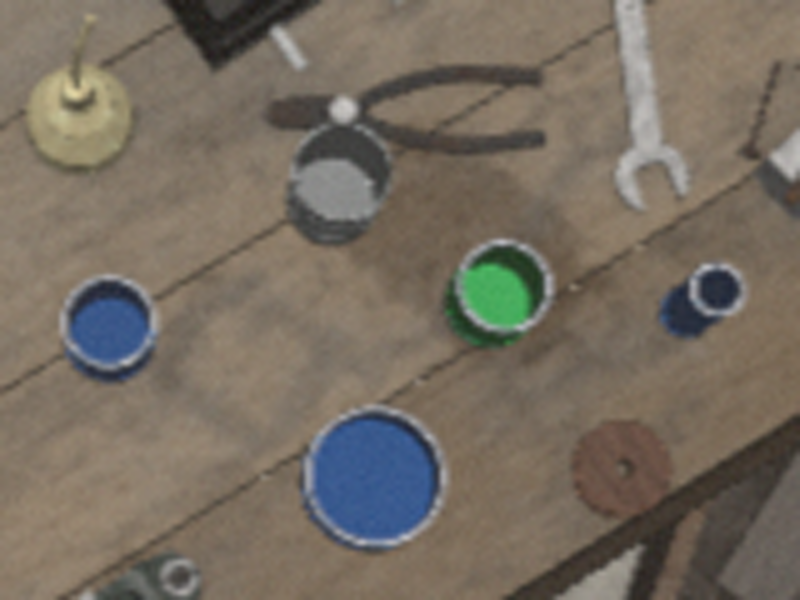

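View pics/scenec.png

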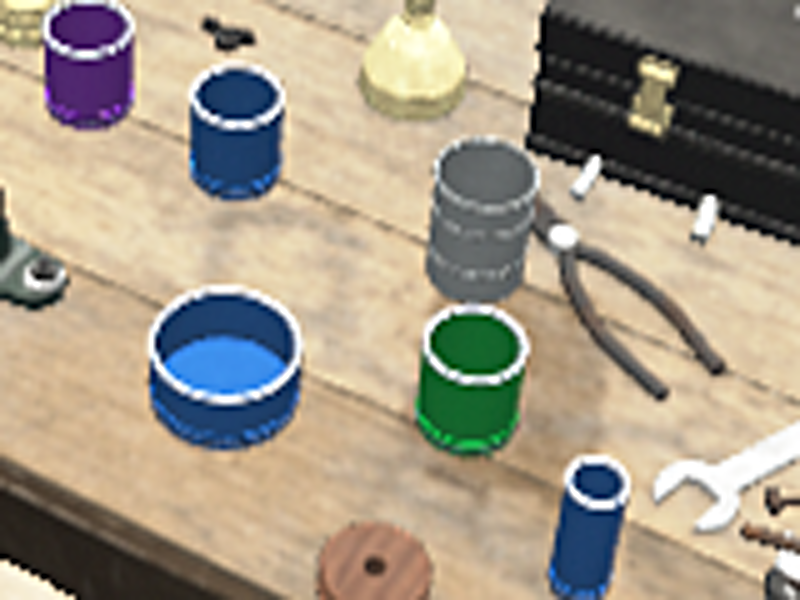

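```bash
python3 - <<'E'
from rig import robot
from h import *
Q=np.concatenate([cloud(robot,n,np.load(n+"0.npy"))[np.load(n+"0.npy")>0] for n in("top","scene")])
robotm=(np.hypot(Q[:,0],Q[:,1])<.33)|(np.hypot(Q[:,0]-.243,Q[:,1]-.63)<.22)
Q=Q[~robotm&(Q[:,2]>.02)]
for nm,c,ztip in(("M",(.5995,.3462),.046),("L",(.4988,.1783),.05),("S",(.606,-.037),.068),("L2",(.4988,.1783),.076)):
  for a in range(0,360,15):
    y=np.array([np.cos(np.radians(a)),np.sin(np.radians(a)),0]); z=np.array([0,0,-1.]); x=np.cross(y,z)
    R=np.stack([x,y,z],1)
    q=robot.ik([*c,ztip],R); q2=robot.ik([*c,ztip+.12],R)
    d=Q[:,:2]-c; dx=d@x[:2]; dy=d@y[:2]
    b=(abs(dx)<.055)&(abs(dy)<.11)&(np.hypot(dx,dy)>.05)
    f=(abs(dx)<.02)&(abs(dy)<.075)&(np.hypot(dx,dy)>.05)
    cam=(abs(dy)<.05)&(dx>.04)&(dx<.14)
    mx=lambda m:round(float(Q[m,2].max()),3) if m.any() else 0
    if q is not None and q2 is not None: print(nm,a,np.round(q),"body",mx(b),"fing",mx(f),"cam",mx(cam))
E
```

```text
M 0 [ 46.  31.  -9.   0. -51. 134.] body 0 fing 0 cam 0.075
M 15 [ 46.  31.  -9.   0. -51. 149.] body 0.029 fing 0 cam 0.075
M 30 [ 46.  31.  -9.   0. -51. 164.] body 0.04 fing 0 cam 0.075
M 60 [  46.   31.   -9.    0.  -51. -166.] body 0 fing 0 cam 0.075
M 75 [  46.   31.   -9.    0.  -51. -151.] body 0.075 fing 0 cam 0
M 90 [  46.   31.   -9.    0.  -51. -136.] body 0.075 fing 0 cam 0
M 105 [  46.   31.   -9.    0.  -51. -121.] body 0.075 fing 0 cam 0
M 120 [  46.   31.   -9.    0.  -51. -106.] body 0.075 fing 0 cam 0
M 135 [ 46.  31.  -9.   0. -51. -91.] body 0.075 fing 0 cam 0
M 150 [ 46.  31.  -9.   0. -51. -76.] body 0.073 fing 0 cam 0
M 165 [ 46.  31.  -9.   0. -51. -61.] body 0.039 fing 0 cam 0
M 180 [ 46.  31.  -9.   0. -51. -46.] body 0 fing 0 cam 0
M 195 [ 46.  31.  -9.   0. -51. -31.] body 0.029 fing 0 cam 0.091
M 210 [ 46.  31.  -9.   0. -51. -16.] body 0.04 fing 0 cam 0
M 225 [ 46.  31.  -9.   0. -51.  -1.] body 0 fing 0 cam 0.09
M 240 [ 46.  31.  -9.   0. -51.  14.] body 0 fing 0 cam 0
M 255 [ 46.  31.  -9.   0. -51.  29.] body 0.075 fing 0 cam 0.089
M 270 [ 46.  31.  
[... 4112 characters left out ...]

L2 195 [ 41.  16. -29.   0. -46. -26.] body 0 fing 0 cam 0.055
L2 210 [ 41.  16. -29.   0. -46. -11.] body 0 fing 0 cam 0.074
L2 225 [ 41.  16. -29.   0. -46.   4.] body 0 fing 0 cam 0.074
L2 240 [ 41.  16. -29.   0. -46.  19.] body 0 fing 0 cam 0.074
L2 255 [ 41.  16. -29.   0. -46.  34.] body 0 fing 0 cam 0.073
L2 270 [ 41.  16. -29.   0. -46.  49.] body 0 fing 0 cam 0.051
L2 285 [ 41.  16. -29.   0. -46.  64.] body 0 fing 0 cam 0.051
L2 300 [ 41.  16. -29.   0. -46.  79.] body 0.071 fing 0 cam 0.05
L2 315 [ 41.  16. -29.   0. -46.  94.] body 0 fing 0 cam 0.052
L2 330 [ 41.  16. -29.   0. -46. 109.] body 0 fing 0 cam 0.052
L2 345 [ 41.  16. -29.   0. -46. 124.] body 0.072 fing 0 cam 0.055
```

```bash
cat >> h.py <<'E'
def R(a):
    y=np.array([np.cos(np.radians(a)),np.sin(np.radians(a)),0]); z=np.array([0,0,-1.]); return np.stack([np.cross(y,z),y,z],1)
E
python3 - <<'E'
from rig import robot
from h import *
c=(.5992,.3462); r=R(225)
robot.goto([*c,.19],r); print(robot.read_t())
robot.servo_line([*c,.046],speed=.12); print(robot.read_position(),robot.read_force())
robot.move_gripper(0.0); print(robot.read_t(),robot.read_grip_width()*88,robot.read_force())
robot.servo_line([*c,.17],speed=.12); print(robot.read_t(),robot.read_grip_width()*88,robot.read_force(),robot.read_position())
for n in("scene","wrist"):
    p,d=robot.grab_frame(n); cv2.imwrite(f"pics/{n}1.png",p[:,:,::-1]);np.save(n+"1.npy",d)
E
```

```text
1.825
[0.59970438 0.34658702 0.04694422] [-0.16565262 -0.25897283  1.21615353]
3.7583 59.610391706340884 [-0.62984175  0.483861    1.14467152]
4.9417 59.263065009155696 [ 0.34310633 -0.65950844 -0.33132222] [0.59872162 0.34587506 0.16891621]
```

View pics/scene1.png

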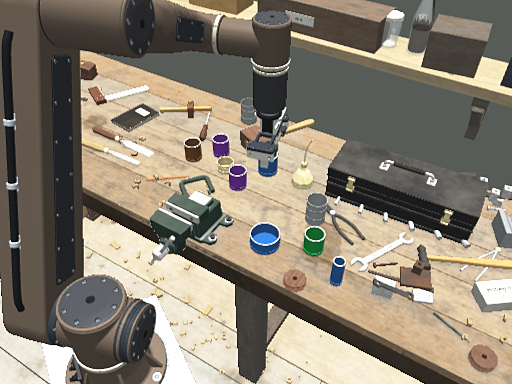

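View pics/wrist1.png

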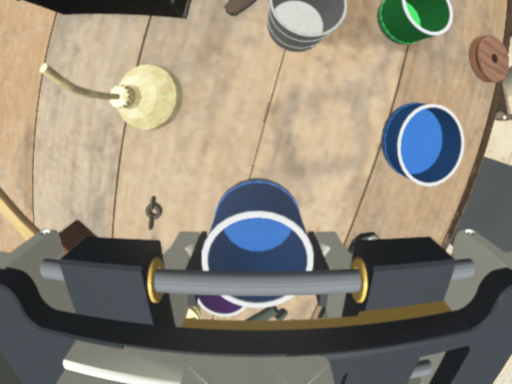

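The medium pot is held upright in the jaws at wrist (258,250), grip width 59.3 mm, and the large pot is free at (423,145). Next I'll place it.

```bash
python3 - <<'E'
from rig import robot
from h import *
c=(.4988,.1783)
robot.servo_line([*c,.17],ori=R(225),speed=.15); print(robot.read_t(),robot.read_position())
p,d=robot.grab_frame("scene"); cv2.imwrite("pics/scene2.png",cv2.resize(p[130:290,180:400,::-1],None,fx=3.5,fy=3.5))
robot.servo_line([*c,.062],speed=.1); print(robot.read_force(),robot.read_position())
z=.062
while z>.048:
    z-=.0025; robot.servo_line([*c,z],speed=.05); f=robot.read_force(); print(round(z,4),f.round(1) if hasattr(f,'round') else f, robot.read_position()[2])
    if f[2]>4: break
p,d=robot.grab_frame("scene"); cv2.imwrite("pics/scene3.png",cv2.resize(p[130:290,180:400,::-1],None,fx=3.5,fy=3.5))
print(robot.read_t())
E
```

```text
6.5 [0.49923943 0.17886146 0.16993063]
[-0.1907791   0.19939692 -0.93935799] [0.49920725 0.17858808 0.06257845]
0.0595 [ 0.1 -0.  -1.1] 0.05970368431284206
0.057 [ 0.9  0.6 -1.5] 0.056858167683508584
0.0545 [ 0.  -0.6 -0.8] 0.054278040107435796
0.052 [ 0.4 -0.6 -1.2] 0.051803137707409255
0.0495 [-1.   0.1  5.3] 0.05010504788619554
9.0833
```

View pics/scene3.png

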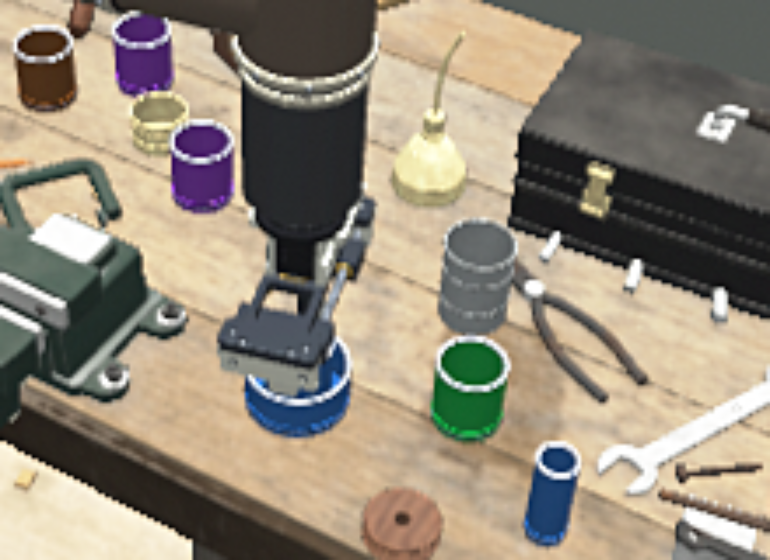

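The medium pot has met the floor of the large one: contact came at TCP z 0.050, as expected. I'll release it and look.

```bash
python3 - <<'E'
from rig import robot
from h import *
c=robot.read_position()
robot.move_gripper(0.8); print(robot.read_force())
robot.servo_line([.4988,.1783,.17],speed=.15)
s=(.606,-.037)
robot.servo_line([.56,.02,.20],ori=R(210),speed=.2)
print(robot.read_t())
for n in("top","scene"):
    p,d=robot.grab_frame(n); cv2.imwrite(f"pics/{n}4.png",p[:,:,::-1]); P=cloud(robot,n,d)
    for k,x,y,r,h in(("L",.4988,.1783,.0435,.046),("M",.4988,.1783,.0285,.072),("S",*s,.0158,.09),("T",.69,.1956,.0315,.086)):
        try:
            a=rim(P,x,y,r,h); print(n,k,a[0].round(4),a[1:])
        except Exception as e: print(n,k,e)
E
```

```text
[-0.62774251 -0.38286911  0.40000338]
11.5167
top L [0.4996 0.1782] (33, np.float64(0.0010261656466347315), np.float64(0.046338974303186266))
top M [0.4988 0.1783] (0, np.float64(nan), np.float64(nan))
top S [ 0.606 -0.037] (0, np.float64(nan), np.float64(nan))
top T [0.6902 0.1957] (56, np.float64(0.001245678840261135), np.float64(0.0852665393490937))
scene L [0.4983 0.1784] (216, np.float64(0.010092404812479971), np.float64(0.04658322389603725))
scene M [0.4983 0.178 ] (119, np.float64(0.0016120876023848095), np.float64(0.07157775459492685))
scene S [ 0.6062 -0.037 ] (68, np.float64(0.0014630623584409377), np.float64(0.09037772674209442))
scene T [0.69   0.1949] (27, np.float64(0.0013508433238252457), np.float64(0.08560095885072962))
  return _methods._mean(a, axis=axis, dtype=dtype,
  ret = ret.dtype.type(ret / rcount)
```

View pics/scene4.png

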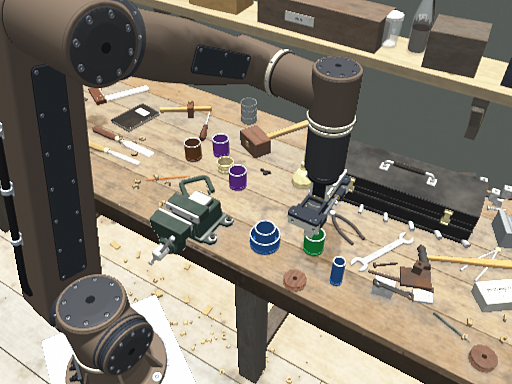

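The medium pot is seated in the large one at scene (265,238), with its rim at z 0.072 and the axes concentric. Small pot next.

```bash
python3 - <<'E'
from rig import robot
from h import *
s=(.606,-.037); c=(.4986,.1781); r=R(210)
robot.servo_line([*s,.20],ori=r,speed=.2)
robot.servo_line([*s,.068],speed=.12); print(robot.read_position(),robot.read_force())
robot.move_gripper(0.0); print(robot.read_t(),robot.read_grip_width()*88,robot.read_force())
robot.servo_line([*s,.22],speed=.13); print(robot.read_grip_width()*88)
robot.servo_line([*c,.22],speed=.15); print(robot.read_t(),robot.read_position())
for n in("scene","wrist"):
    p,d=robot.grab_frame(n); cv2.imwrite(f"pics/{n}5.png",p[:,:,::-1])
E
```

```text
[ 0.6065694  -0.03686415  0.06880792] [0.48889299 0.41806136 0.76344456]
14.075 33.07053061330781 [-0.69796261 -1.08406348  0.77952149]
33.03633336174151
17.1417 [0.49878584 0.17764319 0.21992498]
```

View pics/scene5.png

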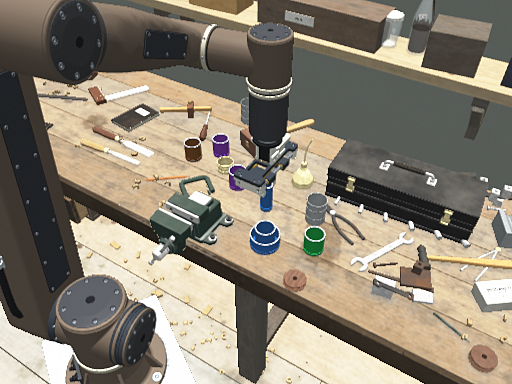

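View pics/wrist5.png

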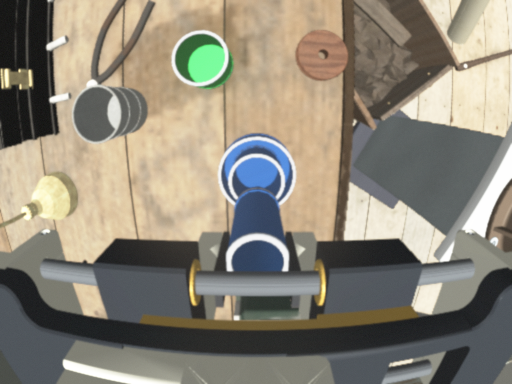

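The small pot hangs upright over the nest (scene (266,197), wrist (258,230)), grip width 33 mm. I'll lower it now.

```bash
python3 - <<'E'
from rig import robot
from h import *
c=(.4986,.1781)
robot.servo_line([*c,.155],speed=.1); print(robot.read_force().round(1) if hasattr(robot.read_force(),'round') else robot.read_force())
z=.155;
while z>.0735:
    z-=.01 if z>.092 else .0025
    robot.servo_line([*c,z],speed=.07 if z>.09 else .05); f=np.array(robot.read_force()); print(round(z,4),f.round(1),robot.read_position()[2])
    if np.linalg.norm(f)>4: break
p,d=robot.grab_frame("scene"); cv2.imwrite("pics/scene6.png",cv2.resize(p[130:290,180:400,::-1],None,fx=3.5,fy=3.5))
print(robot.read_t(),robot.read_position())
E
```

```text
[-0.3  0.7 -0.2]
0.145 [ 0.5  0.2 -0.1] 0.1447572467536793
0.135 [ 1.1 -0.2 -0.2] 0.13449439137197555
0.125 [-0.3 -0.7 -0.8] 0.12444547245206485
0.115 [ 0.3 -0.2 -0.4] 0.11460310063336884
0.105 [ 0.9 -0.4 -0.6] 0.10467360099300163
0.095 [-0.4 -0.7 -1.2] 0.09466653516866473
0.085 [-0.5 -0.  -0.2] 0.0846015803904239
0.0825 [ 0.3 -1.1 -1.2] 0.08244053406308735
0.08 [-0.2  0.  -1.4] 0.07985859306620445
0.0775 [-0.4  0.8 -1.3] 0.07731938068634861
0.075 [-0.2 -1.   5.4] 0.07583019076229007
21.1917 [0.49936997 0.17846087 0.07584088]
```

View pics/scene6.png

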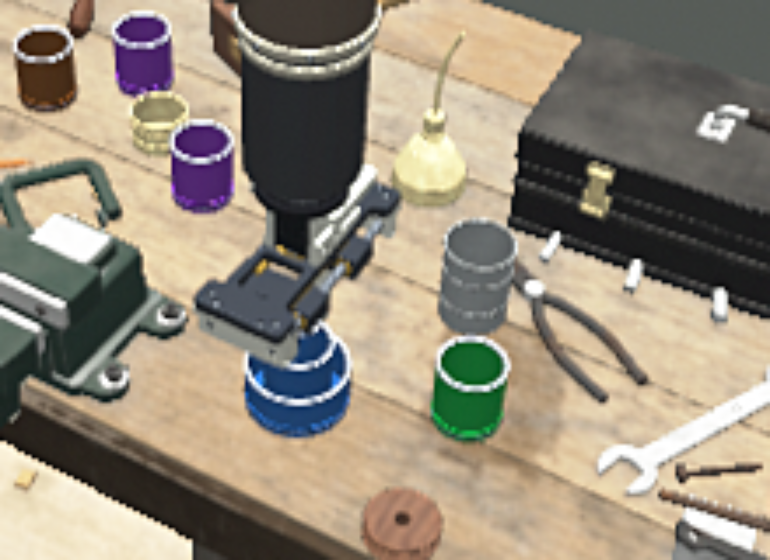

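The small pot touched the floor at z 0.076. I'll release, retreat and check.

```bash
python3 - <<'E'
from rig import robot
from h import *
robot.move_gripper(0.7); print(robot.read_force())
robot.servo_line([.4988,.1783,.2],speed=.15)
robot.servo_line([.57,.02,.22],speed=.2)
robot.dwell(.3); print(robot.read_t())
for n in("top","scene"):
    p,d=robot.grab_frame(n); cv2.imwrite(f"pics/{n}7.png",cv2.resize(p[130:290,180:400,::-1],None,fx=3.5,fy=3.5)); P=cloud(robot,n,d)
    for k,x,y,r,h in(("L",.4988,.1783,.0435,.046),("M",.4988,.1783,.0285,.072),("S",.4988,.1783,.0158,.098),("T",.69,.1956,.0315,.086)):
        m=np.hypot(P[...,0]-x,P[...,1]-y)<r+.02
        if (m&(abs(P[...,2]-h)<.006)).sum()>5:
            a=rim(P,x,y,r,h); print(n,k,a[0].round(4),a[1:])
E
```

```text
[ 1.27337452  0.00361167 -0.46082146]
24.2167
top L [0.5005 0.1779] (53, np.float64(0.005735219097251305), np.float64(0.04597973132818793))
top M [0.4994 0.1789] (26, np.float64(0.0009973780445478796), np.float64(0.0718985544333208))
top T [0.6899 0.1957] (56, np.float64(0.0011126679043539128), np.float64(0.08536661103007354))
scene L [0.4994 0.18  ] (187, np.float64(0.00900667739029231), np.float64(0.045793409333419736))
scene M [0.4992 0.1796] (119, np.float64(0.006977926973503565), np.float64(0.07236755696368305))
scene S [0.4994 0.1775] (65, np.float64(0.001728767740129086), np.float64(0.09830365054729048))
scene T [0.6869 0.1958] (12, np.float64(0.001715782502009449), np.float64(0.08259342217753493))
```

View pics/scene7.png

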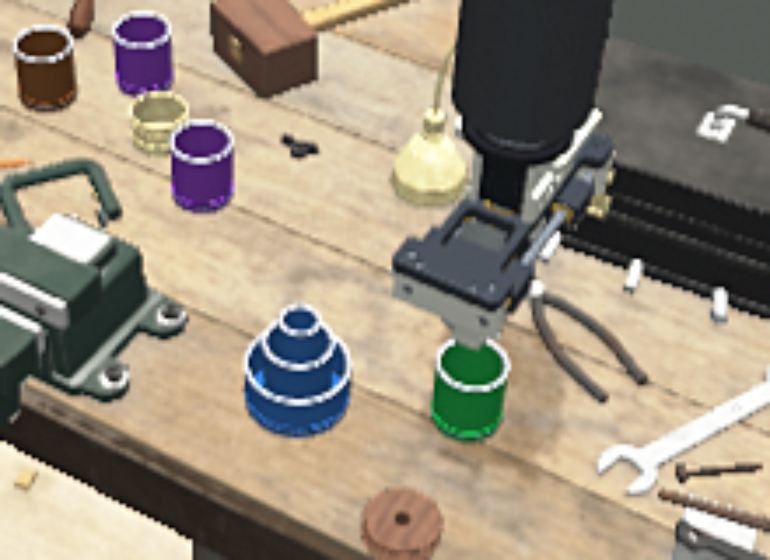

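The three rims are concentric, at heights 46, 72 and 98 mm. The nest stands at crop (298,370), the gripper is clear in the air and the tin hasn't moved.

```bash
python3 -c "
from rig import robot
robot.job_done();print(robot.read_t())"
```

```text
the job is handed in; nothing more can be done
the job is handed in; nothing more can be done
```

The three blue pots are nested: I set the medium pot in the large one, then the small pot in the medium one, let go of both, moved the arm clear and handed the job in. The last clock reading was 24.2 s, against the 56 s limit.

- **Nest:** The last pictures showed the rims at about 46, 72 and 98 mm, as they should be when seated. The axes agreed to about 2 mm, and the large pot was within about 2 mm of its start.
- **Forces:** Each pot met the floor below it with about 5 N, at the expected height.
- **Grey tin:** The top camera put the tin within 1 mm of its start. The last scene-camera fit differed by about 3 mm, but it had only 12 points because the gripper partly hid the tin.
- **Weaker checks:** The last scene-camera fits of the large and medium rims were noisy (7–9 mm residual), as was the top-camera fit of the large rim (about 6 mm), because neighbouring walls mixed in. The top camera gave no reading of the small pot's rim, so its final position comes from the scene camera alone.

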